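# Find the softest shock mount and push its tag down

### The job

Three look-alike spring shock mounts for the cooling pump stand on the test desk, each with a white tag beside its pad. With the fingertips, press each of the three pads all the way down to its stop to find the softest, the one that gives most easily and farthest; only then push the softest one's tag fully down, leaving the other two tags up. Nothing is to be grasped, and the fan, meter, fitting and jar stay where they are.

Things in the scene. Friction and masses are not known exactly. Their poses are not given: they have to be found in the camera images.
- pad_right (a point): centre of the top face, at rest, of the right mount's pad (right = -y, left = +y): a flat round black rubber disc 50 mm across, 8 mm thick, on an upright coil spring, top 62 mm above the desk; this point stays put when the pad is pressed. Mount on an aluminium plate 150 x 70 x 8 mm fixed to the desk, long side along this point's x axis. Which mount is softest changes and can only be felt
- ring_right (a joint): travel ring on the right mount's column, under the pad: the pad pushes it down and it stays, so it shows the deepest press so far, m (0 = never pressed; 0.6 N drag). A pad gives until its coil goes solid and springs back when let go: the softest of the three stops at 14 mm (3 N at 7 mm, 6 N at the stop), the others at 9 mm (7.5 and 12 N at 7 mm, 9 and 15 N at the stop)
- tag_right_top (a point): centre of the top face of the tag of the right mount: an upright white plastic tab, 14 mm (x) by 26 mm (y), on the same plate, 77 mm from the pad's centre along +x of the plate. Up, its top is 43 mm above the desk and 13 mm above its black housing (34 x 44 mm, top 30 mm above the desk); fully down, it is 31 mm above the desk
- tag_right (a joint): how far the tag of the right mount is pushed down, m: 0 up, 0.012 fully down; it moves at about 3 N and stays where it is left
- pad_middle (a point): centre of the top face, at rest, of the middle mount's pad (right = -y, left = +y): a flat round black rubber disc 50 mm across, 8 mm thick, on an upright coil spring, top 62 mm above the desk; this point stays put when the pad is pressed. Mount on an aluminium plate 150 x 70 x 8 mm fixed to the desk, long side along this point's x axis. Which mount is softest changes and can only be felt
- ring_middle (a joint): travel ring on the middle mount's column, under the pad: the pad pushes it down and it stays, so it shows the deepest press so far, m (0 = never pressed; 0.6 N drag). A pad gives until its coil goes solid and springs back when let go: the softest of the three stops at 14 mm (3 N at 7 mm, 6 N at the stop), the others at 9 mm (7.5 and 12 N at 7 mm, 9 and 15 N at the stop)
- tag_middle_top (a point): centre of the top face of the tag of the middle mount: an upright white plastic tab, 14 mm (x) by 26 mm (y), on the same plate, 77 mm from the pad's centre along +x of the plate. Up, its top is 43 mm above the desk and 13 mm above its black housing (34 x 44 mm, top 30 mm above the desk); fully down, it is 31 mm above the desk
- tag_middle (a joint): how far the tag of the middle mount is pushed down, m: 0 up, 0.012 fully down; it moves at about 3 N and stays where it is left
- pad_left (a point): centre of the top face, at rest, of the left mount's pad (right = -y, left = +y): a flat round black rubber disc 50 mm across, 8 mm thick, on an upright coil spring, top 62 mm above the desk; this point stays put when the pad is pressed. Mount on an aluminium plate 150 x 70 x 8 mm fixed to the desk, long side along this point's x axis. Which mount is softest changes and can only be felt
- ring_left (a joint): travel ring on the left mount's column, under the pad: the pad pushes it down and it stays, so it shows the deepest press so far, m (0 = never pressed; 0.6 N drag). A pad gives until its coil goes solid and springs back when let go: the softest of the three stops at 14 mm (3 N at 7 mm, 6 N at the stop), the others at 9 mm (7.5 and 12 N at 7 mm, 9 and 15 N at the stop)
- tag_left_top (a point): centre of the top face of the tag of the left mount: an upright white plastic tab, 14 mm (x) by 26 mm (y), on the same plate, 77 mm from the pad's centre along +x of the plate. Up, its top is 43 mm above the desk and 13 mm above its black housing (34 x 44 mm, top 30 mm above the desk); fully down, it is 31 mm above the desk
- tag_left (a joint): how far the tag of the left mount is pushed down, m: 0 up, 0.012 fully down; it moves at about 3 N and stays where it is left
- fan: black square cooling fan lying flat, 92 x 92 x 25 mm, loose on the desk; origin under its centre
- meter: grey handheld meter lying flat, 160 x 70 x 32 mm, loose; origin under its centre
- fitting: brass hose fitting standing upright, 32 mm across and 56 mm high, loose; origin under its centre
- jar: small capped grey jar, 44 mm across and 50 mm high, loose; origin under its centre

How it is judged:
By the outcome, as a careful person would: the job done as asked, in the order asked, and still so for the second after the job is handed in, with the robot touching nothing.
It also fails if it takes over 54 s, if anything falls off the work surface, if the arm or the gripper's body presses on something with over 40 N, if the wrist force passes 120 N, or if a joint passes its speed limit or range.

### The arm

A 6-joint arm with a two-finger parallel gripper is mounted at the origin on the work surface. World frame = base frame: x ahead of the robot, y to its left, z up, the work surface at z = 0. Lengths are in mm, angles in rad, forces in N, time in s.
With the tool pointing down it reaches from about 250 to 725 mm from the base axis. Payload 9.7 kg.
Tool frame: the origin (TCP) lies midway between the tips of the shut fingers; the grasp point (between the pads) lies 19 mm behind it; z points along the fingers, y is the line along which they close (so a half turn about z gives the same grasp; the last joint's range is limited). The gripper opens to 85 mm and grips with 20 to 120 N. Pads are 22 mm wide; open, the fingers measure 114 mm over their backs; the gripper's body (76 mm by 85 mm) begins 54 mm behind the grasp point. The pads swing forward as they close: fully open they stand 13 mm farther back than shut.
Start: joints at [-1.207, 0.087, 0.176, 1.66, 0, 1.571], TCP at [195.703, -514.001, 231.284] pointing down, gripper open.
Joint ranges: [-3.13, 3.13], [-0.85, 1.81], [-1.15, 1.24], [-2.2, 2.28], [-1.44, 1.52], [-3.14, 3.14]. Speed limits (rad/s): [2.22, 2.22, 2.57, 3.14, 3.14, 3.14].

### API

Orientations are given as a 3x3 rotation matrix whose columns are the frame's x, y, z axes.
In Python, from bench import * gives the robot as it stands.
- The arm moves only by the shell command python3 -m crank 'ROWS' [FORCE]. ROWS is JSON, a list of rows, each an object with "claw": the closure, from -1 (fully open) to 1 (shut); "translation": the shift along the tool's x, y, z in mm, a list of three; "yaw": the turn about the tool's z in rad. A call has 1 to 12 rows; each row is the pose to reach, as a shift and turn from the pose commanded when the call began, along the tool's axes at that moment; what a row does not reach only later rows make up. A row lasts 1/12 s, in which the tool goes at most 41.7 mm and 7.16 degrees, less where a joint would pass 70% of its speed; a pose out of reach is approached as far as the arm can. A call with a gripper value outside its range is refused whole. The fingers move at their own pace and stop on an object; FORCE is the grip in N (left out, the last holds). Time passes only in rows, so rows that repeat a pose let the fingers close. It gives the time, the measured TCP pose, the force, the opening and the grip force at its end, in the units of the state.
- read_state(): the state, without advancing time (a new reading comes with each control period).
- capture(name): name is "side" or "top" or "wrist"; returns a dict with "image" (480x640x3 uint8, red, green, blue), "fx", "fy", "cx", "cy" (pixels), "xyz" and "attitude" of the camera in the world. Camera axes: x right, y down, z forward; pixel columns grow to the right and rows downward; lengths in mm; the calibration is good to about 2 mm. A picture is of the moment at which its call begins. There is no depth.
- sign_off(): hands the job in; it is judged then, once.
The state is a dict: "time": time; "qpos": joint angles; "qvel": joint speeds; "joint_torque": joint torques, N m; "eef_pos": TCP position; "ee_rot": TCP orientation; "wrist_force": force on the tool from outside, world axes, zero at the start; "torque": the same for the moment, N m; "grip_width": finger opening in mm; "grip_force": force on a finger pad.
Only numpy, scipy, OpenCV 4.12 (cv2) and the standard library are available. Lean on these libraries where they do the work, as an engineer would, in place of code of your own. Each camera call takes 0.05 s, during which the arm holds its last target. There are 200 camera calls.

## Working session

There is one attempt and no reset: what is moved stays moved. The work goes in short steps, Python scripts to look and compute and a shell command to move; the robot and the scene stay as the last step left them, time stands still between calls to the robot, and variables do not carry over. Pictures are saved under pics/ and viewed, at most 10 in all, crops included, and the job is handed in when it is done.

```bash
mkdir -p pics
cat > h.py <<'E'
from bench import *
import numpy as np, cv2
def snap(n,f):
    c=capture(n); cv2.imwrite(f'pics/{f}.png',cv2.cvtColor(c['image'],cv2.COLOR_RGB2BGR)); return c
def px(c,u,v,z):
    R=np.array(c['attitude']).reshape(3,3); o=np.array(c['xyz'])
    d=R@np.array([(u-c['cx'])/c['fx'],(v-c['cy'])/c['fy'],1]); return o+d*(z-o[2])/d[2]
def proj(c,p):
    R=np.array(c['attitude']).reshape(3,3); q=R.T@(np.array(p)-np.array(c['xyz'])); return [c['fx']*q[0]/q[2]+c['cx'],c['fy']*q[1]/q[2]+c['cy']]
E
python3 - <<'E'
from h import *
import pickle
c=snap('top','top0'); pickle.dump(c,open('top.pkl','wb'))
s=read_state(); print(s['time'],s['eef_pos'],np.round(s['ee_rot'],3),s['wrist_force'],s['grip_width'],c['xyz'],c['attitude'])
E
```

```text
0.05 [ 195.61239792 -513.80234372  230.58010457] [[ 0.935  0.356 -0.   ]
 [ 0.356 -0.935  0.001]
 [-0.    -0.001 -1.   ]] [ 0.03168856  0.82171671 -0.57818531] 85.76630824739215 [ 386.88201933    4.16482475 1141.88564375] [[-0.02427304 -0.97513249  0.22028947]
 [-0.99968794  0.02237498 -0.01110763]
 [ 0.00590243 -0.22049034 -0.9753713 ]]
```

View pics/top0.png

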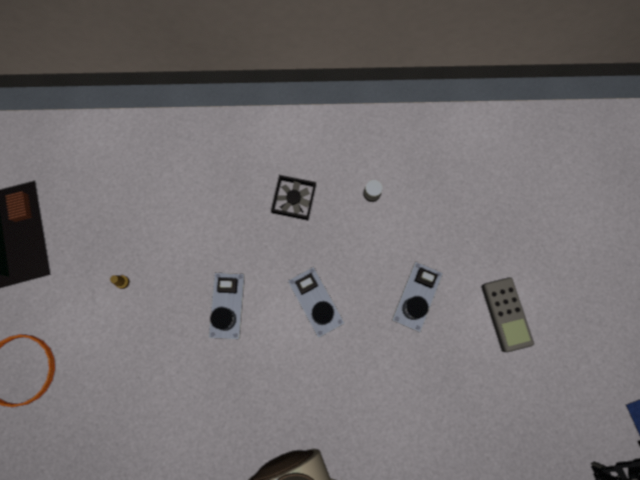

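The left, middle and right pads are near pixels (223,319), (322,313) and (416,308). Their tags are near (228,285), (306,284) and (428,277). The fan, jar, meter and fitting are all well clear of them.

Run:
```python
from h import *
import pickle
c=pickle.load(open('top.pkl','rb')); g=cv2.cvtColor(c['image'],cv2.COLOR_RGB2GRAY)
s=read_state(); R=np.array(s['ee_rot'])
for n,p,t in [('R',(416,307),(428,277)),('M',(322,313),(306,284)),('L',(223,319),(228,285))]:
    x,y=p; w=g[y-18:y+19,x-18:x+19]; _,_,st,ce=cv2.connectedComponentsWithStats((w<45).astype('uint8'))
    k=1+np.argmax(st[1:,4]); u,v=ce[k]+[x-18,y-18]
    P=px(c,u,v,60); T=px(c,*t,43); d=(T-P)[:2]
    print(n,st[k],(u,v),P.round(1),T.round(1),np.linalg.norm(d).round(1),'ang',np.arctan2(d[1],d[0]).round(3),'tool',(R.T@(P-s['eef_pos'])).round(1))
```

```text
R [  6   8  24  22 376] (np.float64(416.23670212765956), np.float64(306.9441489361702)) [ 472.2 -222.6   60. ] [ 540.3 -257.5   43. ] 76.5 ang -0.474 tool [ 362.1 -173.5  170.8]
M [  8   7  21  22 365] (np.float64(322.3753424657534), np.float64(312.53150684931506)) [465.  -15.7  60. ] [530.9  19.2  43. ] 74.6 ang 0.487 tool [ 429.  -369.4  171.1]
L [  6   7  23  22 385] (np.float64(221.6935064935065), np.float64(318.04935064935063)) [458.3 204.5  60. ] [532.7 194.8  43. ] 75.1 ang -0.129 tool [ 501.1 -577.6  171.3]
```

```bash
python3 -m crank '[{"claw":1,"translation":[30,-15,0],"yaw":0},{"claw":1,"translation":[60,-30,0],"yaw":0},{"claw":1,"translation":[95,-45,0],"yaw":0},{"claw":1,"translation":[130,-62,20],"yaw":0},{"claw":1,"translation":[165,-80,30],"yaw":0},{"claw":1,"translation":[200,-96,40],"yaw":0},{"claw":1,"translation":[235,-112,50],"yaw":0},{"claw":1,"translation":[270,-130,60],"yaw":0},{"claw":1,"translation":[305,-146,70],"yaw":0},{"claw":1,"translation":[335,-160,80],"yaw":0},{"claw":1,"translation":[362,-173,90],"yaw":0},{"claw":1,"translation":[362,-173,100],"yaw":0}]' 20
python3 - <<'E'
from h import *
c=snap('wrist','w0'); s=read_state(); print(s['time'],s['eef_pos'],np.round(s['ee_rot'],3),s['wrist_force'],s['grip_width'])
for p in ([472.2,-222.6,62],[540.3,-257.5,43]): print(proj(c,p))
E
```

```text
time: 1.05
eef_pos: [474.9, -220.0, 130.0]
ee_rot: [[0.933, 0.36, -0.0], [0.36, -0.933, 0.001], [0.0, -0.001, -1.0]]
wrist_force: [0.3, -0.8, -0.7]
grip_width: 0.2
grip_force: 0.0
1.1 [ 472.88834226 -221.15610664  127.97866769] [[ 0.933  0.359 -0.003]
 [ 0.359 -0.933  0.002]
 [-0.002 -0.003 -1.   ]] [-0.36322742 -0.14969258 -1.94879714] 0.12349154548850676
[np.float64(321.7740315818417), np.float64(271.52404738259423)]
[np.float64(426.0482347151981), np.float64(171.92899790389532)]
```

View pics/w0.png

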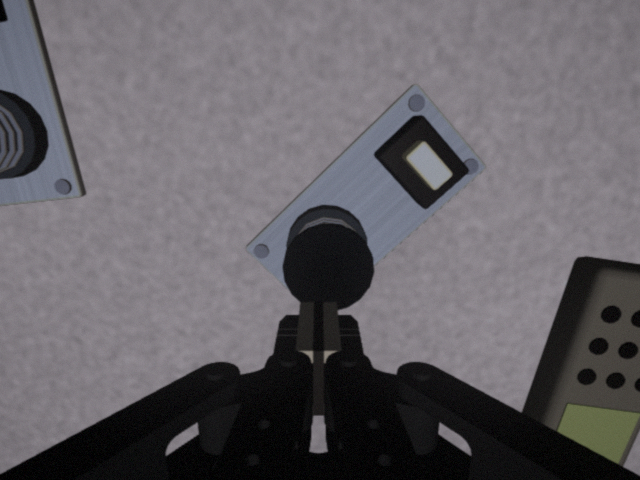

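The wrist view shows the right pad centred at about (328,265) and its tag at about (430,166). That is within a few mm of the estimate. I'll correct it and go down to just above the pad.

```bash
python3 - <<'E'
from h import *
c=capture('wrist'); s=read_state(); R=np.array(s['ee_rot'])
for u,v,z in ((328,265,62),(430,166,43)):
    P=px(c,u,v,z); print(P.round(1),(R.T@(P-s['eef_pos'])).round(1))
E
python3 -m crank '[{"claw":1,"translation":[3,3,25],"yaw":0},{"claw":1,"translation":[3,3,45],"yaw":0},{"claw":1,"translation":[3,3,58],"yaw":0},{"claw":1,"translation":[3,3,62],"yaw":0},{"claw":1,"translation":[3,3,62],"yaw":0},{"claw":1,"translation":[3,3,62],"yaw":0},{"claw":1,"translation":[3,3,62],"yaw":0},{"claw":1,"translation":[3,3,62],"yaw":0}]'
```

```text
[ 475.3 -225.2   62. ] [ 2.2  4.1 67. ]
[ 541.6 -258.6   43. ] [52.3 59.1 85.8]
time: 1.82
eef_pos: [476.7, -225.7, 70.6]
ee_rot: [[0.935, 0.355, 0.002], [0.355, -0.935, -0.001], [0.001, 0.001, -1.0]]
wrist_force: [-0.2, -0.1, -0.2]
grip_width: 0.0
grip_force: 0.0
```

```bash
python3 -m crank '[{"claw":1,"translation":[0,0,4],"yaw":0},{"claw":1,"translation":[0,0,8],"yaw":0},{"claw":1,"translation":[0,0,10],"yaw":0},{"claw":1,"translation":[0,0,12],"yaw":0},{"claw":1,"translation":[0,0,14],"yaw":0},{"claw":1,"translation":[0,0,14],"yaw":0},{"claw":1,"translation":[0,0,14],"yaw":0},{"claw":1,"translation":[0,0,14],"yaw":0},{"claw":1,"translation":[0,0,14],"yaw":0}]'
python3 -m crank '[{"claw":1,"translation":[0,0,1],"yaw":0},{"claw":1,"translation":[0,0,2],"yaw":0},{"claw":1,"translation":[0,0,3],"yaw":0},{"claw":1,"translation":[0,0,3],"yaw":0},{"claw":1,"translation":[0,0,3],"yaw":0},{"claw":1,"translation":[0,0,3],"yaw":0},{"claw":1,"translation":[0,0,3],"yaw":0}]'
```

```text
time: 2.57
eef_pos: [476.7, -225.5, 56.4]
ee_rot: [[0.935, 0.356, 0.001], [0.356, -0.935, -0.001], [0.001, 0.001, -1.0]]
wrist_force: [-1.7, 0.8, 9.8]
grip_width: 0.1
grip_force: 4.9
time: 3.15
eef_pos: [476.7, -225.5, 53.9]
ee_rot: [[0.935, 0.356, 0.002], [0.356, -0.935, -0.001], [0.001, 0.001, -1.0]]
wrist_force: [-3.8, 1.2, 13.2]
grip_width: 0.2
grip_force: 6.8
```

```bash
python3 -m crank '[{"claw":1,"translation":[0,0,1],"yaw":0},{"claw":1,"translation":[0,0,2],"yaw":0},{"claw":1,"translation":[0,0,3],"yaw":0},{"claw":1,"translation":[0,0,3],"yaw":0},{"claw":1,"translation":[0,0,3],"yaw":0},{"claw":1,"translation":[0,0,3],"yaw":0},{"claw":1,"translation":[0,0,3],"yaw":0}]'
```

```text
time: 3.73
eef_pos: [476.8, -225.5, 52.8]
ee_rot: [[0.935, 0.356, 0.003], [0.356, -0.935, -0.002], [0.002, 0.002, -1.0]]
wrist_force: [-9.2, 3.6, 30.0]
grip_width: 0.4
grip_force: 14.7
```

Force jumped to 30 N while the travel stopped at about 9 mm, so the right mount is bottomed and it is a stiff one. Next is the middle.

```bash
python3 -m crank '[{"claw":1,"translation":[0,0,-15],"yaw":0},{"claw":1,"translation":[0,0,-35],"yaw":0},{"claw":1,"translation":[0,0,-60],"yaw":0},{"claw":1,"translation":[10,-30,-80],"yaw":0},{"claw":1,"translation":[20,-60,-80],"yaw":0},{"claw":1,"translation":[31,-95,-80],"yaw":0},{"claw":1,"translation":[43,-130,-80],"yaw":0},{"claw":1,"translation":[55,-165,-80],"yaw":0},{"claw":1,"translation":[66,-198,-80],"yaw":0},{"claw":1,"translation":[66,-198,-80],"yaw":0},{"claw":1,"translation":[66,-198,-80],"yaw":0},{"claw":1,"translation":[66,-198,-80],"yaw":0}]'
python3 - <<'E'
from h import *
c=snap('wrist','w1')
E
```

```text
time: 4.73
eef_pos: [467.5, -16.7, 129.1]
ee_rot: [[0.934, 0.357, -0.0], [0.357, -0.934, -0.0], [-0.0, 0.0, -1.0]]
wrist_force: [0.7, -0.4, -0.5]
grip_width: -0.1
grip_force: 0.0
```

View pics/w1.png

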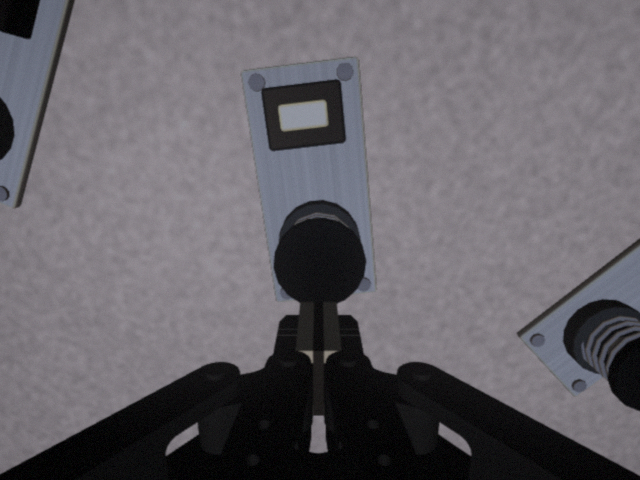

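The middle pad is centred at about (320,260), almost under the tips, and its tag is at (303,115). I'll press it now.

```bash
python3 - <<'E'
from h import *
c=capture('wrist'); s=read_state(); R=np.array(s['ee_rot'])
for u,v,z in ((320,260,62),(303,115,43)):
    P=px(c,u,v,z); print(P.round(1),(R.T@(P-s['eef_pos'])).round(1))
E
python3 -m crank '[{"claw":1,"translation":[4,0,25],"yaw":0},{"claw":1,"translation":[4,0,45],"yaw":0},{"claw":1,"translation":[4,0,58],"yaw":0},{"claw":1,"translation":[4,0,63],"yaw":0},{"claw":1,"translation":[4,0,66],"yaw":0},{"claw":1,"translation":[4,0,69],"yaw":0},{"claw":1,"translation":[4,0,72],"yaw":0},{"claw":1,"translation":[4,0,74],"yaw":0},{"claw":1,"translation":[4,0,74],"yaw":0},{"claw":1,"translation":[4,0,74],"yaw":0},{"claw":1,"translation":[4,0,74],"yaw":0},{"claw":1,"translation":[4,0,74],"yaw":0}]'
python3 -m crank '[{"claw":1,"translation":[0,0,1],"yaw":0},{"claw":1,"translation":[0,0,2],"yaw":0},{"claw":1,"translation":[0,0,3],"yaw":0},{"claw":1,"translation":[0,0,3],"yaw":0},{"claw":1,"translation":[0,0,3],"yaw":0},{"claw":1,"translation":[0,0,3],"yaw":0},{"claw":1,"translation":[0,0,3],"yaw":0}]'
```

```text
[470.8 -16.6  62. ] [ 3.5  0.2 67.1]
[536.6  18.   43. ] [77.2 -8.8 86.1]
time: 5.83
eef_pos: [471.7, -15.3, 55.8]
ee_rot: [[0.935, 0.356, 0.001], [0.356, -0.935, -0.0], [0.001, 0.0, -1.0]]
wrist_force: [0.6, -1.6, 3.9]
grip_width: -0.2
grip_force: 1.5
time: 6.42
eef_pos: [471.5, -15.2, 52.4]
ee_rot: [[0.935, 0.356, 0.001], [0.356, -0.935, 0.0], [0.001, -0.0, -1.0]]
wrist_force: [2.6, -1.0, 4.2]
grip_width: -0.0
grip_force: 2.1
```

Middle feels soft: 4 N at about 9 mm. I'll carry on to its stop.

```bash
python3 -m crank '[{"claw":1,"translation":[0,0,2],"yaw":0},{"claw":1,"translation":[0,0,4],"yaw":0},{"claw":1,"translation":[0,0,5],"yaw":0},{"claw":1,"translation":[0,0,6],"yaw":0},{"claw":1,"translation":[0,0,7],"yaw":0},{"claw":1,"translation":[0,0,7],"yaw":0},{"claw":1,"translation":[0,0,7],"yaw":0},{"claw":1,"translation":[0,0,7],"yaw":0}]'
```

```text
time: 7.08
eef_pos: [471.6, -15.3, 47.7]
ee_rot: [[0.935, 0.356, 0.002], [0.356, -0.935, 0.0], [0.002, 0.001, -1.0]]
wrist_force: [-6.3, -1.1, 26.4]
grip_width: 0.1
grip_force: 13.0
```

The middle bottomed at about 14 mm with a jump to 26 N. The left still has to be pressed.

```bash
python3 -m crank '[{"claw":1,"translation":[0,0,-15],"yaw":0},{"claw":1,"translation":[0,0,-35],"yaw":0},{"claw":1,"translation":[0,0,-60],"yaw":0},{"claw":1,"translation":[10,-30,-84],"yaw":0},{"claw":1,"translation":[21,-62,-84],"yaw":0},{"claw":1,"translation":[34,-98,-84],"yaw":0},{"claw":1,"translation":[46,-134,-84],"yaw":0},{"claw":1,"translation":[59,-170,-84],"yaw":0},{"claw":1,"translation":[72,-208,-84],"yaw":0},{"claw":1,"translation":[72,-208,-84],"yaw":0},{"claw":1,"translation":[72,-208,-84],"yaw":0},{"claw":1,"translation":[72,-208,-84],"yaw":0}]'
python3 - <<'E'
from h import *
c=snap('wrist','w2'); print(read_state()['eef_pos'])
E
```

```text
time: 8.08
eef_pos: [468.9, 191.7, 128.5]
ee_rot: [[0.927, 0.374, -0.006], [0.374, -0.927, 0.009], [-0.002, -0.01, -1.0]]
wrist_force: [0.7, -0.0, 0.4]
grip_width: 0.4
grip_force: 0.0
[469.11415817 191.26324651 128.7067909 ]
```

View pics/w2.png

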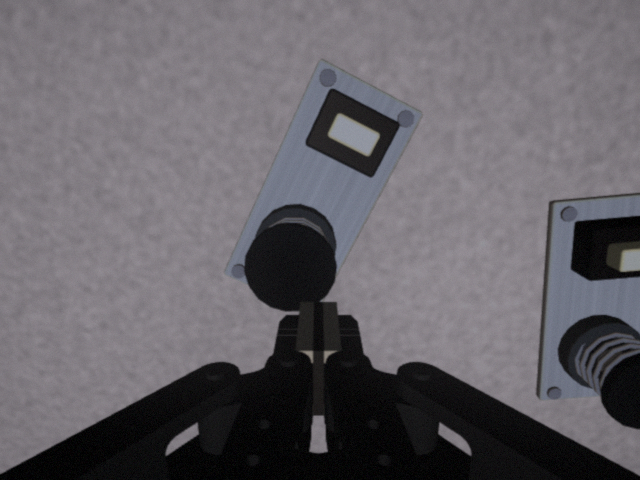

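The left pad is at about (290,265), to the left of the tips. The arm stopped 13 mm short, so a joint limit is likely. I'll check the joints.

Run:
```python
from h import *
c=capture('wrist'); s=read_state(); R=np.array(s['ee_rot']); print(s['qpos'].round(3) if hasattr(s['qpos'],'round') else s['qpos'],s['qvel'], s['eef_pos'], R.round(3))
for u,v,z in ((290,265,62),(354,134,43)):
    P=px(c,u,v,z); print(P.round(1),(R.T@(P-s['eef_pos'])).round(1))
```

```text
[ 0.381 -0.029 -0.141  1.461  0.01   3.141] [-0.00658794 -0.00491576  0.00343797 -0.00175016  0.00078296 -0.00146521] [469.34602248 191.06717378 128.95490119] [[ 0.928  0.373 -0.005]
 [ 0.373 -0.928  0.009]
 [-0.001 -0.01  -1.   ]]
[463.6 206.4  62. ] [  0.5 -15.7  67.1]
[538.3 200.   43. ] [67.4 18.2 85.7]
```

Joint 6 is at its limit, so I'll unwind it with a negative yaw before pressing.

```bash
python3 -m crank '[{"claw":1,"translation":[0,0,0],"yaw":-0.12},{"claw":1,"translation":[0,0,0],"yaw":-0.24},{"claw":1,"translation":[0,0,0],"yaw":-0.36},{"claw":1,"translation":[0,0,0],"yaw":-0.48},{"claw":1,"translation":[0,0,0],"yaw":-0.6},{"claw":1,"translation":[0,0,0],"yaw":-0.6},{"claw":1,"translation":[0,0,0],"yaw":-0.6},{"claw":1,"translation":[0,0,0],"yaw":-0.6}]'
python3 - <<'E'
from h import *
s=read_state(); R=np.array(s['ee_rot']); print(np.round(s['qpos'],3))
for P in ([463.6,206.4,62],[538.3,200,43]): print((R.T@(np.array(P)-s['eef_pos'])).round(1))
E
```

```text
time: 8.85
eef_pos: [469.7, 191.4, 129.3]
ee_rot: [[0.559, 0.829, -0.004], [0.829, -0.558, 0.009], [0.006, -0.009, -1.0]]
wrist_force: [0.3, 0.7, -0.1]
grip_width: -0.1
grip_force: 0.0
[ 0.381 -0.029 -0.14   1.46   0.01   2.545]
[  8.6 -12.8  67.5]
[44.9 52.9 86.1]
```

```bash
python3 -m crank '[{"claw":1,"translation":[9,-13,20],"yaw":0},{"claw":1,"translation":[9,-13,45],"yaw":0},{"claw":1,"translation":[9,-13,58],"yaw":0},{"claw":1,"translation":[9,-13,63],"yaw":0},{"claw":1,"translation":[9,-13,66],"yaw":0},{"claw":1,"translation":[9,-13,69],"yaw":0},{"claw":1,"translation":[9,-13,72],"yaw":0},{"claw":1,"translation":[9,-13,74],"yaw":0},{"claw":1,"translation":[9,-13,74],"yaw":0},{"claw":1,"translation":[9,-13,74],"yaw":0},{"claw":1,"translation":[9,-13,74],"yaw":0},{"claw":1,"translation":[9,-13,74],"yaw":0}]'
python3 -m crank '[{"claw":1,"translation":[0,0,1],"yaw":0},{"claw":1,"translation":[0,0,2],"yaw":0},{"claw":1,"translation":[0,0,3],"yaw":0},{"claw":1,"translation":[0,0,4],"yaw":0},{"claw":1,"translation":[0,0,4],"yaw":0},{"claw":1,"translation":[0,0,4],"yaw":0},{"claw":1,"translation":[0,0,4],"yaw":0}]'
```

```text
time: 9.85
eef_pos: [464.0, 207.4, 56.7]
ee_rot: [[0.555, 0.832, -0.002], [0.832, -0.555, 0.01], [0.007, -0.008, -1.0]]
wrist_force: [-3.3, -1.8, 5.7]
grip_width: -0.1
grip_force: 3.0
time: 10.43
eef_pos: [464.0, 207.4, 53.1]
ee_rot: [[0.555, 0.832, -0.002], [0.832, -0.555, 0.01], [0.007, -0.007, -1.0]]
wrist_force: [-4.3, -2.5, 8.8]
grip_width: 0.1
grip_force: 4.6
```

```bash
python3 -m crank '[{"claw":1,"translation":[0,0,1],"yaw":0},{"claw":1,"translation":[0,0,2],"yaw":0},{"claw":1,"translation":[0,0,3],"yaw":0},{"claw":1,"translation":[0,0,4],"yaw":0},{"claw":1,"translation":[0,0,4],"yaw":0},{"claw":1,"translation":[0,0,4],"yaw":0},{"claw":1,"translation":[0,0,4],"yaw":0}]'
```

```text
time: 11.02
eef_pos: [464.2, 207.5, 52.6]
ee_rot: [[0.555, 0.832, -0.0], [0.832, -0.555, 0.011], [0.009, -0.006, -1.0]]
wrist_force: [-15.8, -9.4, 40.2]
grip_width: 0.2
grip_force: 19.6
```

The left bottomed at 9 mm with a jump to 40 N, so the middle is the softest. I'll go above its tag.

```bash
python3 -m crank '[{"claw":1,"translation":[0,0,-15],"yaw":0},{"claw":1,"translation":[0,0,-35],"yaw":0},{"claw":1,"translation":[0,0,-60],"yaw":0},{"claw":1,"translation":[-18,25,-82],"yaw":0},{"claw":1,"translation":[-38,54,-82],"yaw":0},{"claw":1,"translation":[-59,83,-82],"yaw":0},{"claw":1,"translation":[-80,112,-82],"yaw":0},{"claw":1,"translation":[-100,140,-82],"yaw":0},{"claw":1,"translation":[-117,166,-82],"yaw":0},{"claw":1,"translation":[-117,166,-82],"yaw":0},{"claw":1,"translation":[-117,166,-82],"yaw":0},{"claw":1,"translation":[-117,166,-82],"yaw":0}]'
python3 - <<'E'
from h import *
c=snap('wrist','w3'); s=read_state(); print(s['eef_pos'],proj(c,[537.5,18.5,43]))
E
```

```text
time: 12.02
eef_pos: [537.2, 17.5, 127.6]
ee_rot: [[0.555, 0.832, -0.004], [0.832, -0.555, 0.01], [0.006, -0.008, -1.0]]
wrist_force: [-0.4, 0.3, -0.6]
grip_width: -0.1
grip_force: 0.0
[537.07327687  17.94112814 127.62479148] [np.float64(318.59396085428676), np.float64(255.18413784706638)]
```

View pics/w3.png

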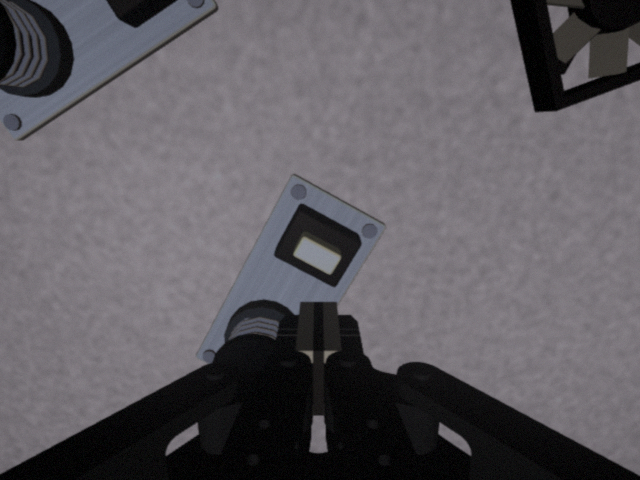

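The middle tag is at (317,254), as predicted and under the tips. I'll push it down.

```bash
python3 -m crank '[{"claw":1,"translation":[0,0,25],"yaw":0},{"claw":1,"translation":[0,0,50],"yaw":0},{"claw":1,"translation":[0,0,70],"yaw":0},{"claw":1,"translation":[0,0,80],"yaw":0},{"claw":1,"translation":[0,0,84],"yaw":0},{"claw":1,"translation":[0,0,88],"yaw":0},{"claw":1,"translation":[0,0,92],"yaw":0},{"claw":1,"translation":[0,0,95],"yaw":0},{"claw":1,"translation":[0,0,97],"yaw":0},{"claw":1,"translation":[0,0,97],"yaw":0},{"claw":1,"translation":[0,0,97],"yaw":0},{"claw":1,"translation":[0,0,97],"yaw":0}]'
python3 -m crank '[{"claw":1,"translation":[0,0,1],"yaw":0},{"claw":1,"translation":[0,0,2],"yaw":0},{"claw":1,"translation":[0,0,3],"yaw":0},{"claw":1,"translation":[0,0,3],"yaw":0},{"claw":1,"translation":[0,0,3],"yaw":0}]'
```

```text
time: 13.07
eef_pos: [537.4, 18.4, 31.0]
ee_rot: [[0.554, 0.832, -0.002], [0.832, -0.554, 0.01], [0.007, -0.007, -1.0]]
wrist_force: [0.4, 3.8, 3.6]
grip_width: 0.2
grip_force: 2.0
time: 13.48
eef_pos: [537.6, 18.4, 30.5]
ee_rot: [[0.554, 0.832, -0.001], [0.832, -0.554, 0.01], [0.008, -0.006, -1.0]]
wrist_force: [-7.9, 2.4, 25.2]
grip_width: 0.2
grip_force: 12.7
```

The tag is bottomed: 25 N at a height of 30.5 mm. I'll retract and check.

```bash
python3 -m crank '[{"claw":1,"translation":[0,0,-20],"yaw":0},{"claw":1,"translation":[0,0,-50],"yaw":0},{"claw":1,"translation":[0,0,-85],"yaw":0},{"claw":1,"translation":[0,0,-120],"yaw":0},{"claw":1,"translation":[-20,0,-130],"yaw":0},{"claw":1,"translation":[-40,0,-130],"yaw":0},{"claw":1,"translation":[-50,0,-130],"yaw":0},{"claw":1,"translation":[-50,0,-130],"yaw":0},{"claw":1,"translation":[-50,0,-130],"yaw":0}]'
python3 - <<'E'
from h import *
c=snap('wrist','w4'); s=read_state(); print(s['eef_pos'],s['wrist_force'])
E
```

```text
time: 14.23
eef_pos: [509.3, -24.9, 156.4]
ee_rot: [[0.555, 0.832, -0.005], [0.832, -0.555, 0.01], [0.005, -0.009, -1.0]]
wrist_force: [0.7, -0.1, -0.3]
grip_width: 0.0
grip_force: 0.0
[509.50616237 -24.47433262 156.38571368] [-0.40758151 -0.25156825  0.11058092]
```

View pics/w4.png

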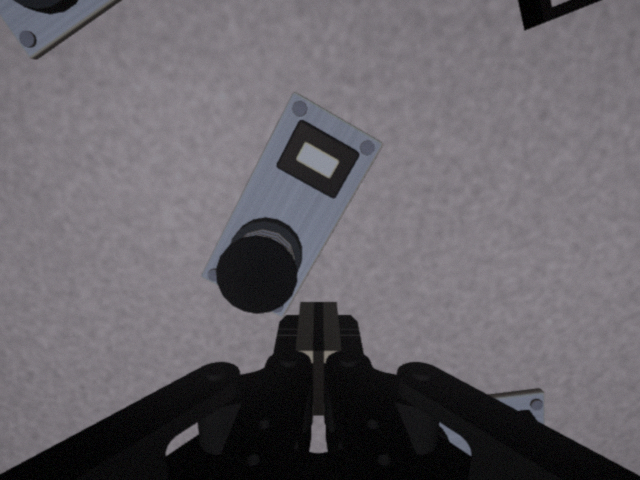

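The middle tag, at (318,160), is now flush with its housing, and the robot is clear of everything.

```bash
python3 -c "
from bench import *
print(sign_off())"
```

```text
the job is handed in; nothing more can be done
None
```

I pressed all three pads to their stops; the middle mount is the softest (about 14 mm travel, the other two about 9 mm), so I then pushed only its tag fully down and handed the job in at about 14 s (no verdict was returned).

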